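# Set the iris air damper to the pinned scale mark

### The job

Before the hearth is lit, set its air damper: push the damper's lever round with a fingertip or the outside of the fingers until the ring's pointer points straight at the scale mark that has the tall setting pin. Push gently, do not grip the lever handle between the fingers, then let go; leave the loose things around the damper where they are.

Things in the scene. Friction and masses are not known exactly. Their poses are not given: they have to be found in the camera images.
- damper: air damper fixed on the worktop left of the upright screen: dark flange 184 mm across, 8 mm thick; on it a grey drum 164 mm across, its flat top 30 mm above the worktop. Origin on the ring's axis at worktop height, z up; +x runs from the axis to the middle of the scale, on the side away from the robot (yaw -0.6 to -0.2 rad)
- scale_mid (a point): outer end of the scale's middle line, on the drum's top (30 mm up), 69 mm from the axis. Seven black lines 60 to 69 mm from the axis form the scale, at 0, +-0.30, +-0.50 and +-0.70 rad about the axis (positive counter-clockwise from above). All but the middle one have a hole just outside, 75 mm from the axis
- damper_ring (a joint): ring angle in rad: 0 with the pointer at the middle line, positive counter-clockwise from above, stops at +-1.05; starts within 0.14 of 0. The ring (bright metal, 92 mm across, top 43 mm above the worktop) turns about the vertical axis with its pointer and, exactly opposite, its lever. Friction (1.3 N at the handle) holds it where it is left; no spring, no coasting
- pointer_tip (a point): the tip of the ring's pointer, a flat bright metal point 22 mm wide at its root that stands out of the ring over the scale lines; the tip is 63 mm from the axis and 36 mm above the worktop; its x axis points outward along the pointer, z up
- lever_handle (a point): middle of the upright black round handle at the lever's end, 65 mm above the worktop, 88 mm from the axis, opposite the pointer (roughly towards the robot). The handle is 16 mm thick and stands from 45 to 85 mm above the worktop; the lever arm under it is 14 mm wide, with a 22 mm foot disc, top at 45 mm. x points to the axis, z up
- setting_pin: the setting pin: upright steel pin 9 mm thick with a ball head 17 mm across, standing 45 mm out of one of the six scale holes (which one varies), 75 mm from the axis, fixed; origin at its foot, 30 mm above the worktop. The other five holes carry flat steel plugs 2.5 mm high. Pointer and pin do not meet
- solder_coil: a small coil of solder wire lying flat, 42 mm across, 8 mm high; origin under its centre. Bystander, right of the yellow tin (a fixed box 43 mm high between robot and damper)
- ingot_0: a small bare metal ingot, 22 x 42 x 10 mm; origin under its centre. Bystander, left of the damper
- scriber: a scriber with a blue handle, 130 mm long, 10 mm thick, lying left of the yellow tin; origin under the centre. Bystander
- file_half_round: a half-round file with a wooden handle, 255 mm long, 26 mm high, lying along the left edge; origin under its centre. Bystander

How it is judged (in metres and radians):
On the way:
1. the lever is being pushed by the fingers (contact force between the fingers and damper above 0.3 N), for 0.1 s.
At the end, for the whole second after the job is handed in: the ring is at rest with its pointer at the mark of the setting pin: the pin's foot lies within 5.5 mm of the pointer's centre line (about 0.07 rad of ring angle) (y of setting_pin in the frame of pointer_tip between -0.0055 and 0.0055 m and x of setting_pin in the frame of pointer_tip above 0 m and velocity of joint damper_ring between -0.02 and 0.02 rad/s); the robot touches nothing.
It fails at once if the lever handle is gripped: it stands between the fingers (horizontal distance between the grasp point and lever_handle below 0.009 m and z of the grasp point in the frame of lever_handle below 0.022 m).
It fails at once if the damper or its lever is squeezed or shoved hard (over 18 N) (contact force between the fingers and damper above 18 N).
It fails at once if a loose thing beside the damper is lifted or moved by more than 15 mm (distance of any of solder_coil, ingot_0, scriber, file_half_round from where it was at the start of the episode above 0.015 m).
It also fails if it takes over 35 s, if anything falls off the work surface, if the arm or the gripper's body presses on something with over 40 N, if the wrist force passes 120 N, or if a joint passes its speed limit or range.

### The arm

A 6-joint arm with a two-finger parallel gripper is mounted at the origin on a cart in front of the work surface, level with it; the furniture and walls round the work are solid. World frame = base frame: x ahead of the robot, y to its left, z up, the work surface at z = 0. Lengths are in mm, angles in rad, forces in N, time in s.
With the tool pointing down it reaches from about 400 to 925 mm from the base axis. Payload 12.5 kg.
Tool frame: the origin (TCP) lies at the very end of the fingers, on their centre line; the grasp point (between the pads) lies grip_depth behind it (grip_depth is the distance from the TCP to the grasp point, in mm); z points along the fingers, y is the line along which they close (so a half turn about z gives the same grasp; the last joint's range is limited). The gripper opens to 95 mm and grips with 3 to 60 N. Pads are 20 mm wide; open, the fingers measure 119 mm over their backs; the gripper's body (75 mm by 180 mm) begins 59 mm behind the grasp point.
Start: joints at [1.063, 0.491, 1.559, -0, 1.092, -0.106], TCP at [244.408, 575.249, 214.661] pointing down, gripper open.
Joint ranges: [-3.1, 3.1], [-0.84, 2.19], [0.05, 2.79], [-1.13, 4.28], [0.06, 2.93], [-2.69, 2.69]. Speed limits (rad/s): [2.22, 2.22, 2.79, 3.14, 3.14, 3.14].

### API

Orientations are given as [roll, pitch, yaw] about the fixed x, y, z axes, in that order (R = Rz(yaw) Ry(pitch) Rx(roll)).
In Python, from cell import state, read_camera, job_done, grip_depth gives the robot as it stands.
- The arm moves only by the tool drive_tool, never from a script. Its argument "targets" is a list of rows, each an object with "jaw": the opening, from 0 (shut) to 1 (fully open); "travel": the shift along the tool's x, y, z in m, a list of three; "twist": the turn about the tool's z in rad. In form: [{"jaw": jaw, "travel": [tx, ty, tz], "twist": twist}, ...]. A call has 1 to 8 rows; each row is the pose to reach, as a shift and turn from the pose commanded when the call began, along the tool's axes at that moment; what a row does not reach only later rows make up. A row lasts 1/12 s, in which the tool goes at most 41.7 mm and 7.16 degrees, less where a joint would pass 70% of its speed; a pose out of reach is approached as far as the arm can. A call with a gripper value outside its range is refused whole. The fingers move at their own pace and stop on an object; the grip force is fixed at half the most. Time passes only in rows, so rows that repeat a pose let the fingers close. It gives the time, the measured TCP pose, the force, the opening and the grip force at its end, in the units of the state.
- state(): the state, without advancing time (a new reading comes with each control period).
- read_camera(name): name is "scene" or "top" or "wrist"; returns a dict with "frame" (420x560x3 uint8, red, green, blue), "fx", "fy", "cx", "cy" (pixels), "k1" (the pictures are not rectified: a ray, as slopes to the right and down, at radius r is drawn at 1 + k1 r^2 times it, then the intrinsics apply), "R" (3x3) and "t" (3): a world point X has camera coordinates R X + t. Camera axes: x right, y down, z forward; pixel columns grow to the right and rows downward; lengths in mm; the calibration is good to about 2 mm. A picture is of the moment at which its call begins. There is no depth.
- job_done(): hands the job in; it is judged then, once.
The state is a dict: "t": time; "joints": joint angles; "qvel": joint speeds; "tau": joint torques, N m; "eef_pos": TCP position; "tcp_rot": TCP orientation; "ft_force": force on the tool from outside, world axes, zero at the start; "moment": the same for the moment, N m; "opening": opening from 0.0 (shut) to 1.0 (fully open); "grip_force": force on a finger pad.
Only numpy, scipy, OpenCV 4.12 (cv2) and the standard library are available. Lean on these libraries where they do the work, as an engineer would, in place of code of your own. Each camera call takes 0.05 s, during which the arm holds its last target. There are 200 camera calls.

## Working session

There is one attempt and no reset: what is moved stays moved. The work goes in short steps, Python scripts to look and compute and a tool call to move; the robot and the scene stay as the last step left them, time stands still between calls to the robot, and variables do not carry over. Pictures are saved under pics/ and viewed, at most 10 in all, crops included, and the job is handed in when it is done.

Besides the shell and the picture viewer there is one more tool, called after "Call:" as name(argument=value, ...), one argument or row to a line, values as JSON. drive_tool: Moves the arm, as the interface text tells. Its arguments: {"type":"object","properties":{"targets":{"type":"array"}},"required":["targets"]}

```bash
mkdir -p pics; ls; cat > h.py <<'E'
import numpy as np,cv2
from cell import state,read_camera,job_done,grip_depth
def ray(c,u,v):
    K=np.array([[c['fx'],0,c['cx']],[0,c['fy'],c['cy']],[0,0,1.]])
    p=cv2.undistortPoints(np.array([[[u,v]]],float),K,np.array([c['k1'],0,0,0.]))[0,0]
    R=np.array(c['R']);return -R.T@np.array(c['t']),R.T@np.array([p[0],p[1],1])
def onz(c,u,v,z):
    o,d=ray(c,u,v);return o+d*(z-o[2])/d[2]
def proj(c,X):
    K=np.array([[c['fx'],0,c['cx']],[0,c['fy'],c['cy']],[0,0,1.]])
    return cv2.projectPoints(np.array(X,float).reshape(-1,1,3),cv2.Rodrigues(np.array(c['R']))[0],np.array(c['t'],float),K,np.array([c['k1'],0,0,0.]))[0][:,0]
E
python3 - <<'E'
from h import *
import pickle
s=state();print(s,grip_depth)
cs={n:read_camera(n) for n in('top','scene')}
pickle.dump(cs,open('c0.pkl','wb'))
for n,c in cs.items(): cv2.imwrite(f'pics/{n}0.png',c['frame'][...,::-1])
E
```

```text
pics
{'t': 0.0, 'joints': array([ 1.06338123e+00,  4.91538471e-01,  1.55943215e+00, -2.25585882e-05,
        1.09171505e+00, -1.05581311e-01]), 'qvel': array([ 6.17005430e-05, -2.19333592e-04, -4.61821823e-05, -2.58292348e-04,
        4.48789160e-04,  1.11564538e-04]), 'tau': array([ 2.53038808e-03, -6.12629271e+01, -2.58194286e+01,  6.93621137e-02,
        4.80761065e-02, -9.82802499e-05]), 'eef_pos': array([244.29757244, 575.01581571, 214.08081101]), 'tcp_rot': array([-3.14050361e+00, -9.52924691e-05,  2.73976923e+00]), 'ft_force': array([-1.37107904,  0.76206305,  0.28468597]), 'moment': array([0.00253595, 0.03414516, 0.0155148 ]), 'grip_force': 0.0, 'opening': 0.9989354792793753} 18.8
```

View pics/top0.png

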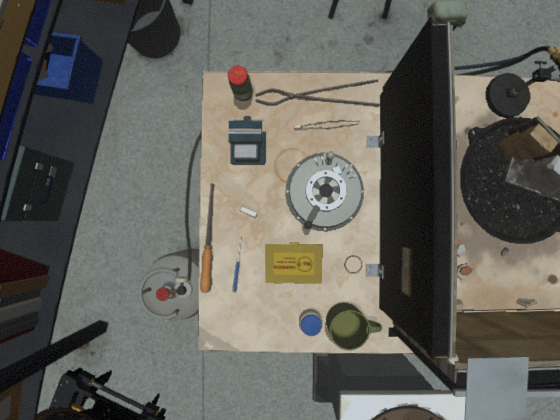

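View pics/scene0.png

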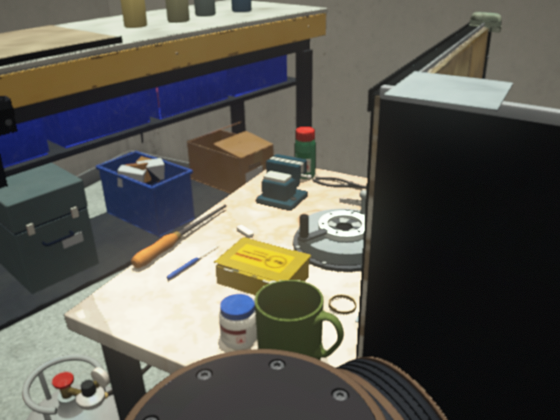

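```bash
python3 - <<'E'
from h import *
import pickle
cs=pickle.load(open('c0.pkl','rb'));c=cs['top']
f=c['frame'][140:245,275:375,::-1]
cv2.imwrite('pics/crop.png',cv2.resize(f,None,fx=5.7,fy=5.7,interpolation=cv2.INTER_CUBIC))
o,d=ray(c,280,210);print(o,d)
for n,p in dict(ctr=(326,190,43),drumc=(325,191,30),handle=(308,225,85),tin1=(265,243,43),tin2=(322,283,43),coil=(353,264,4),ingot=(249,212,5),scr1=(242,236,5),scr2=(235,291,5),screen=(382,150,0)).items(): print(n,onz(c,*p).round(0))
w=read_camera('wrist');pickle.dump(w,open('w0.pkl','wb'));cv2.imwrite('pics/w0.png',w['frame'][...,::-1])
E
```

```text
[551.12594104 289.80928939 928.03463401] [ 0.03819943  0.01894856 -0.99917474]
ctr [631. 204.  43.]
drumc [630. 205.  30.]
handle [552. 246.  85.]
tin1 [511. 339.  43.]
tin2 [423. 211.  43.]
coil [462. 135.   4.]
ingot [581. 380.   5.]
scr1 [525. 396.   5.]
scr2 [395. 411.   5.]
screen [731.  67.   0.]
```

View pics/crop.png

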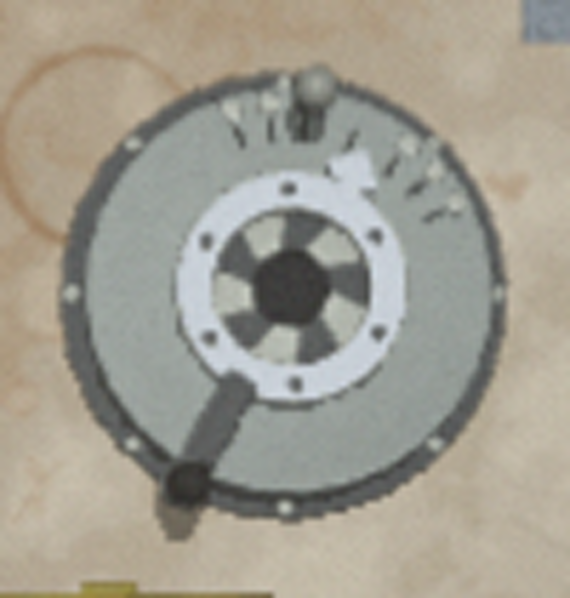

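View pics/w0.png

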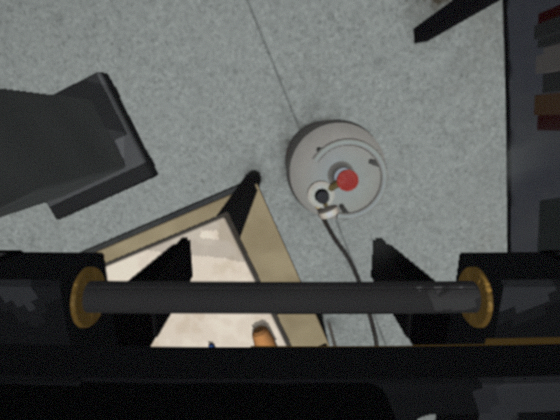

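```bash
cat >> h.py <<'E'
def pol(p,C): d=p[:2]-C[:2]; return np.hypot(*d).round(1),np.arctan2(d[1],d[0]).round(3)
E
python3 - <<'E'
from h import *
import pickle
c=pickle.load(open('c0.pkl','rb'))['top']
P=lambda x,y,z: onz(c,275+(x+.5)/5.7-.5,140+(y+.5)/5.7-.5,z)
C1=P(291,287,43);
C2=P((87+494)/2,(80+492)/2,30); print(C1,C2)
bolts=[(133,144),(71,293),(133,443),(286,508),(434,443),(499,293)]
print('bolts',[P(*b,8)[:2].round(0) for b in bolts]) 
C=(P(71,293,8)+P(499,293,8))/2; print(C, (P(133,144,8)+P(434,443,8))/2)
C=C1
for n,p in dict(pl1=(232,110,32),pl2=(271,100,32),pinhead=(318,84,68),mid=(355,132,30),r1=(408,145,32),r2=(436,172,32),r3=(456,205,32),tip=(362,150,36),lever=(225,415,43),handle=(187,483,85)).items(): print(n,pol(P(*p),C))
for a in (.3,.5,.7): pass
E
```

```text
[631.08923122 204.66054174  43.        ] [632.66225007 203.61222984  30.        ]
bolts [array([692., 266.]), array([631., 291.]), array([570., 265.]), array([544., 203.]), array([571., 142.]), array([633., 116.])]
[631.81111016 203.65896854   8.        ] [631.76131583 204.4215259    8.        ]
pl1 (np.float64(75.4), np.float64(0.309))
pl2 (np.float64(76.3), np.float64(0.097))
pinhead (np.float64(76.5), np.float64(-0.099))
mid (np.float64(69.1), np.float64(-0.394))
r1 (np.float64(75.3), np.float64(-0.683))
r2 (np.float64(75.7), np.float64(-0.889))
r3 (np.float64(75.2), np.float64(-1.093))
tip (np.float64(62.5), np.float64(-0.475))
lever (np.float64(56.8), np.float64(2.675))
handle (np.float64(88.5), np.float64(2.642))
```

Call:
drive_tool(
  targets=[
    {"jaw": 0, "travel": [-0.035, -0.0115, 0], "twist": 0},
    {"jaw": 0, "travel": [-0.07, -0.023, 0], "twist": 0},
    {"jaw": 0, "travel": [-0.105, -0.035, 0], "twist": 0},
    {"jaw": 0, "travel": [-0.14, -0.0465, 0], "twist": 0},
    {"jaw": 0, "travel": [-0.175, -0.058, 0], "twist": 0},
    {"jaw": 0, "travel": [-0.21, -0.07, 0], "twist": 0},
    {"jaw": 0, "travel": [-0.245, -0.081, 0], "twist": 0},
    {"jaw": 0, "travel": [-0.28, -0.093, 0], "twist": 0},
  ],
)

```text
t: 0.82
eef_pos: [466.9, 378.8, 214.5]
tcp_rot: [-3.142, -0.0, 2.74]
ft_force: [0.3, 0.3, -0.7]
opening: 0.496
grip_force: 0.0
```

Call:
drive_tool(
  targets=[
    {"jaw": 0, "travel": [-0.035, -0.012, 0], "twist": 0},
    {"jaw": 0, "travel": [-0.07, -0.023, 0], "twist": 0},
    {"jaw": 0, "travel": [-0.105, -0.034, 0], "twist": 0},
    {"jaw": 0, "travel": [-0.134, -0.044, 0.02], "twist": 0},
    {"jaw": 0, "travel": [-0.134, -0.044, 0.05], "twist": 0},
    {"jaw": 0, "travel": [-0.134, -0.044, 0.08], "twist": 0},
    {"jaw": 0, "travel": [-0.134, -0.044, 0.095], "twist": 0},
    {"jaw": 0, "travel": [-0.134, -0.044, 0.095], "twist": 0},
  ],
)

```text
t: 1.48
eef_pos: [570.4, 286.3, 115.8]
tcp_rot: [-3.137, -0.004, 2.739]
ft_force: [-1.2, -0.3, -0.2]
opening: 0.012
grip_force: 0.0
```

Call:
drive_tool(
  targets=[
    {"jaw": 0, "travel": [0, 0, 0.02], "twist": 0},
    {"jaw": 0, "travel": [0, 0, 0.04], "twist": 0},
    {"jaw": 0, "travel": [0, 0, 0.06], "twist": 0},
    {"jaw": 0, "travel": [0, 0, 0.06], "twist": 0},
  ],
)

```text
t: 1.82
eef_pos: [570.8, 287.0, 57.4]
tcp_rot: [-3.139, -0.003, 2.74]
ft_force: [0.0, -0.5, -0.4]
opening: 0.002
grip_force: 0.0
```

```bash
python3 - <<'E'
from h import *
t=read_camera('top')['frame'][130:250,265:385,::-1];w=read_camera('wrist')['frame'][...,::-1]
t=cv2.resize(t,(420,420),interpolation=cv2.INTER_CUBIC);w=cv2.resize(w,(380,285))
o=np.zeros((420,800,3),np.uint8);o[:,:420]=t;o[:285,420:]=w
cv2.imwrite('pics/a1.png',o)
s=state();print(s['eef_pos'],s['ft_force'])
E
```

```text
[572.09675495 287.4968766   60.49876188] [ 0.2664157  -0.11984929  1.07928335]
```

View pics/a1.png

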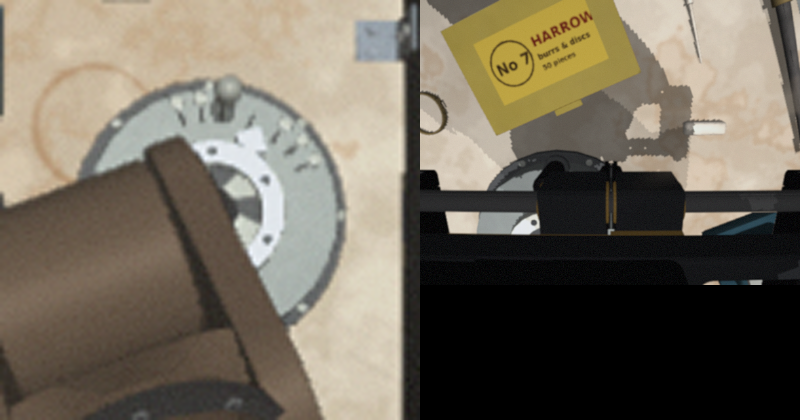

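Call:
drive_tool(
  targets=[
    {"jaw": 0, "travel": [0, -0.01, 0], "twist": 0},
    {"jaw": 0, "travel": [0, -0.018, 0], "twist": 0},
    {"jaw": 0, "travel": [0, -0.022, 0], "twist": 0},
    {"jaw": 0, "travel": [0, -0.026, 0], "twist": 0},
    {"jaw": 0, "travel": [0, -0.029, 0], "twist": 0},
    {"jaw": 0, "travel": [0, -0.032, 0], "twist": 0},
    {"jaw": 0, "travel": [0, -0.035, 0], "twist": 0},
    {"jaw": 0, "travel": [0, -0.038, 0], "twist": 0},
  ],
)

```text
t: 2.58
eef_pos: [557.0, 252.3, 59.8]
tcp_rot: [3.141, 0.0, 2.74]
ft_force: [-1.1, 1.6, 0.3]
opening: 0.005
grip_force: 0.8
```

Call:
drive_tool(
  targets=[
    {"jaw": 0, "travel": [0, -0.003, 0], "twist": 0},
    {"jaw": 0, "travel": [0, -0.006, 0], "twist": 0},
    {"jaw": 0, "travel": [0, -0.009, 0], "twist": 0},
    {"jaw": 0, "travel": [0, -0.012, 0], "twist": 0},
    {"jaw": 0, "travel": [0, -0.012, 0], "twist": 0},
  ],
)

```text
t: 3.0
eef_pos: [552.1, 240.7, 59.6]
tcp_rot: [-3.141, -0.0, 2.74]
ft_force: [0.0, 0.7, 0.6]
opening: 0.005
grip_force: 0.0
```

```bash
python3 - <<'E'
from h import *
import pickle
c=read_camera('top');pickle.dump(c,open('c1.pkl','wb'))
cv2.imwrite('pics/a2.png',cv2.resize(c['frame'][140:245,275:375,::-1],None,fx=5.7,fy=5.7,interpolation=cv2.INTER_CUBIC))
s=state();print(s['eef_pos'],s['ft_force'])
E
```

```text
[552.2386369  240.85014007  59.59262788] [0.51355621 0.29059605 0.08050037]
```

View pics/a2.png

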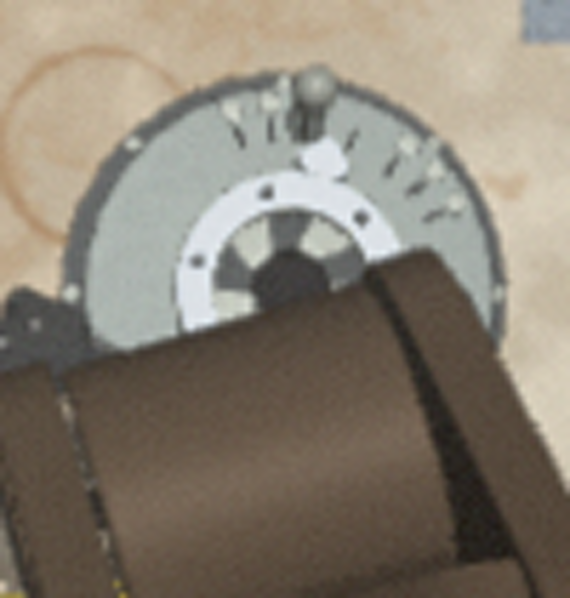

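```bash
cat >> h.py <<'E'
def Pc(c,x,y,z): return onz(c,275+(x+.5)/5.7-.5,140+(y+.5)/5.7-.5,z)
E
python3 - <<'E'
from h import *
import pickle
c=pickle.load(open('c1.pkl','rb'))
C=np.array([631.4,204.3])
for a,b in (((288,188),(265,192)),((375,235),(361,217)),((206,241),(197,260))): 
  A,B=pol(Pc(c,*a,43),C),pol(Pc(c,*b,43),C); print(A,B,B[1]-A[1])
# pointer blob edges before/after
print([pol(Pc(c,*p,36),C) for p in((303,155),(347,170),(325,162))])
print([pol(Pc(c,*p,36),C) for p in((330,172),(375,188),(352,178))])
print('pin foot',pol(Pc(c,303,132,30),C),'head',pol(Pc(c,318,84,67),C))
for m in (-.092,): print((proj(c,[[C[0]+75*np.cos(m),C[1]+75*np.sin(m),z] for z in(30,66.5)])-[275,140])*5.7)
E
```

```text
(np.float64(38.9), np.float64(0.046)) (np.float64(38.7), np.float64(0.284)) 0.238
(np.float64(38.6), np.float64(-1.008)) (np.float64(38.7), np.float64(-0.775)) 0.23299999999999998
(np.float64(38.2), np.float64(1.094)) (np.float64(38.8), np.float64(1.31)) 0.21599999999999997
[(np.float64(53.3), np.float64(-0.09)), (np.float64(52.2), np.float64(-0.441)), (np.float64(52.1), np.float64(-0.263))]
[(np.float64(48.9), np.float64(-0.324)), (np.float64(52.3), np.float64(-0.695)), (np.float64(50.3), np.float64(-0.504))]
pin foot (np.float64(63.4), np.float64(-0.084)) head (np.float64(76.3), np.float64(-0.095))
[[304.67124105 101.30985244]
 [314.49898952  85.18119863]]
```

Call:
drive_tool(
  targets=[
    {"jaw": 0, "travel": [0, -0.003, 0], "twist": 0},
    {"jaw": 0, "travel": [-0.001, -0.006, 0], "twist": 0},
    {"jaw": 0, "travel": [-0.001, -0.009, 0], "twist": 0},
    {"jaw": 0, "travel": [-0.002, -0.0115, 0], "twist": 0},
    {"jaw": 0, "travel": [-0.002, -0.0135, 0], "twist": 0},
    {"jaw": 0, "travel": [-0.002, -0.0135, 0], "twist": 0},
  ],
)

```text
t: 3.55
eef_pos: [548.9, 227.6, 59.7]
tcp_rot: [3.142, 0.0, 2.739]
ft_force: [0.4, 0.5, 0.1]
opening: 0.005
grip_force: 0.1
```

Call:
drive_tool(
  targets=[
    {"jaw": 0, "travel": [0, 0.015, 0], "twist": 0},
    {"jaw": 0, "travel": [0, 0.04, 0], "twist": 0},
    {"jaw": 0, "travel": [0, 0.075, 0], "twist": 0},
    {"jaw": 0, "travel": [0, 0.11, -0.02], "twist": 0},
    {"jaw": 0, "travel": [0, 0.145, -0.05], "twist": 0},
    {"jaw": 0, "travel": [0, 0.18, -0.08], "twist": 0},
    {"jaw": 0, "travel": [0, 0.18, -0.08], "twist": 0},
  ],
)

```text
t: 4.13
eef_pos: [621.2, 398.1, 144.2]
tcp_rot: [3.136, 0.004, 2.742]
ft_force: [0.3, 1.3, 0.3]
opening: 0.005
grip_force: 0.0
```

```bash
python3 - <<'E'
from h import *
import pickle
c=read_camera('top');pickle.dump(c,open('c2.pkl','wb'))
cv2.imwrite('pics/a3.png',cv2.resize(c['frame'][140:245,275:375,::-1],None,fx=5.7,fy=5.7,interpolation=cv2.INTER_CUBIC))
E
```

```text
(no output)
```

View pics/a3.png

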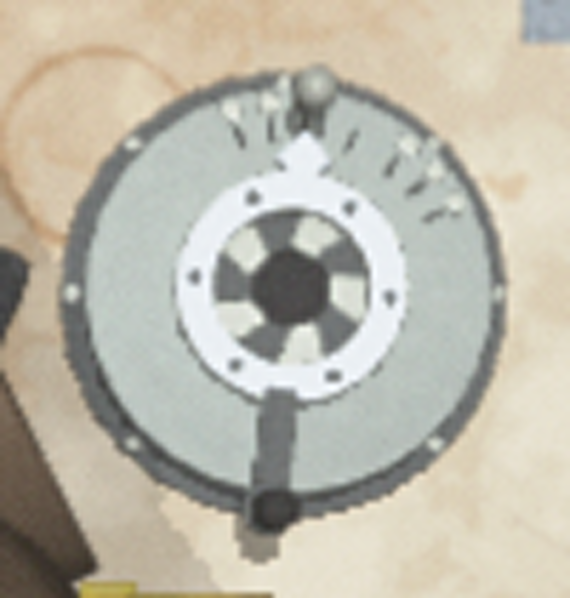

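```bash
python3 - <<'E'
from h import *
import pickle
c=pickle.load(open('c2.pkl','rb'))
h=[(253,197),(350,208),(390,298),(333,376),(235,364),(195,277)]
P=np.array([Pc(c,*p,43)[:2] for p in h]);C=P.mean(0)
print(C)
a=np.arctan2(*(P-C).T[::-1]); k=np.array([1,-1,-3,-5,-7,-9])*np.pi/6
print(np.angle(np.exp(1j*(a-k))).round(3),np.angle(np.exp(1j*(a-k)).mean()))
print('handle',pol(Pc(c,273,510,85),C),'tip',pol(Pc(c,306,135,36),C),'pin',pol(Pc(c,318,84,67),C),'mid',pol(Pc(c,355,132,30),C))
# bystanders
p=pickle.load(open('c0.pkl','rb'))['top']
d=np.abs(c['frame'].astype(int)-p['frame']).max(2)
for n,(x,y) in dict(coil=(353,264),ingot=(249,212),scr=(238,262),file=(208,240)).items(): print(n,d[y-10:y+10,x-10:x+10].mean())
E
```

```text
[631.26966862 203.98825936]
[-0.101 -0.097 -0.107 -0.094 -0.107 -0.088] -0.09880860417856686
handle (np.float64(88.3), np.float64(3.019)) tip (np.float64(61.5), np.float64(-0.091)) pin (np.float64(76.4), np.float64(-0.091)) mid (np.float64(68.6), np.float64(-0.386))
coil 38.54
ingot 91.145
scr 90.9125
file 77.9125
```

```bash
python3 -c "
from cell import *
print(job_done())"
```

```text
the job is handed in; nothing more can be done
None
```

The pointer is set to the +0.30 rad mark with the setting pin: the ring measures about 0.01 rad off the pin (tolerance 0.07). The arm is withdrawn and clear, and the job is handed in. The loose things were hidden by the arm in the last picture, so I could not check them, but the fingers stayed at least 57 mm up throughout.

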